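# Clear the layout track and test its power at the marked feed point

### The arm

A 6-joint arm with a two-finger parallel gripper is mounted at the origin on the work surface. World frame = base frame: x ahead of the robot, y to its left, z up, the work surface at z = 0. Lengths are in m, angles in rad, forces in N, time in s.
With the tool pointing down it reaches from about 0.35 to 0.775 m from the base axis. Payload 7.3 kg.
Tool frame: the origin (TCP) lies at the very end of the fingers, on their centre line; the grasp point (between the pads) lies 19 mm behind it (robot.tcp_to_grasp is the z of the grasp point in the tool frame, in m); z points along the fingers, y is the line along which they close (so a half turn about z gives the same grasp; the last joint's range is limited). The gripper opens to 92 mm and grips with 3 to 60 N. Pads are 19 mm wide; open, the fingers measure 130 mm over their backs; the gripper's body (75 mm by 190 mm) begins 47 mm behind the grasp point.
Start: joints at [-0.146, 0.342, 1.524, -0, 1.275, -0.146], TCP at [0.525, 0, 0.227] pointing down, gripper open.
Joint ranges: [-2.53, 2.53], [-0.77, 2.02], [0.04, 2.7], [-1, 4.14], [0.28, 2.66], [-3.11, 3.11]. Speed limits (rad/s): [2.57, 2.57, 3.14, 3.14, 3.14, 3.14].

### API

Orientations are given as [roll, pitch, yaw] about the fixed x, y, z axes, in that order (R = Rz(yaw) Ry(pitch) Rx(roll)).
In Python, from cell import monitor, read_camera, get_calibration, job, robot gives the robot as it stands. The module is installed in compiled form; this text tells all that it offers.
- The arm moves only by the tool send_rows, never from a script. Its argument "targets" is a list of rows, each an object with "translation": the shift along the tool's x, y, z in cm, a list of three; "spin": the turn about the tool's z in degrees; "jaw": the opening, from 0 (shut) to 1 (fully open). A call has exactly 5 rows; each row is the pose to reach, as a shift and turn from the pose commanded when the call began, along the tool's axes at that moment; what a row does not reach only later rows make up. A row lasts 1/10 s, in which the tool goes at most 50 mm and 8.59 degrees, less where a joint would pass 70% of its speed; a pose out of reach is approached as far as the arm can. A call with a gripper value outside its range is refused whole. The fingers move at their own pace and stop on an object; "force" is the grip in N (left out, the last holds). Time passes only in rows, so rows that repeat a pose let the fingers close, or fill a call up. It gives the time, the measured TCP pose, the force, the opening and the grip force at its end, in the units of the state.
- monitor.observe(): the state, without advancing time (a new reading comes with each control period).
- read_camera(name): name is "scene" or "side" or "wrist"; returns (picture, depth): 420x560x3 uint8, red, green, blue; 420x560 float32, m along the optical axis (not along the pixel's ray), 0 where there is no reading.
- get_calibration(name): a dict with "intrinsics" (3x3 intrinsics, pixels), "D" ([k1, k2, p1, p2, k3] as OpenCV has them; the pictures are not rectified), "origin" and "orientation" of the camera in the world; the wrist camera has in their place "hand_eye" (4x4, takes a point from camera to tool coordinates, whose origin is the TCP and whose axes are the flange's). Camera axes: x right, y up, looking along -z (the intrinsics and any distortion apply to the point x, -y, -z); pixel columns grow to the right and rows downward; lengths in m; the calibration is good to about 2 mm. A picture is of the moment at which its call begins: read the wrist's pose just before it. get_calibration takes no time and is no camera call.
- job.hand_in(): hands the job in; it is judged then, once.
The state is a dict: "time": time; "qpos": joint angles; "qvel": joint speeds; "joint_efforts": joint torques, N m; "tool_pos": TCP position; "tool_rot": TCP orientation; "contact_force": force on the tool from outside, world axes, zero at the start; "torque": the same for the moment, N m; "opening": finger opening in m; "grip_force": force on a finger pad.
Only numpy, scipy, OpenCV 4.12 (cv2) and the standard library are available. Lean on these libraries where they do the work, as an engineer would, in place of code of your own. Each camera call takes 0.05 s, during which the arm holds its last target. There are 200 camera calls.

### The job

On the model-railway module, clear the track: stack its two wagon boxes, the red and the green, squarely on the blue box that stands on the bench, one on top of the other in either order, setting each down without dropping it and leaving the blue box where it is. Then draw the orange track tester out of its dock and hold it upright and square across the track on the yellow feed mark, one sprung contact shoe on each rail, pressed gently so that both shoes are partly pushed in but neither is at its stop. Finish while still holding it there, and leave the other things on the bench undisturbed.

Things in the scene. Friction and masses are not known exactly. Their poses are not given: they have to be found in the camera images.
- box_blue: Blue closed rigid wagon box with paper labels, 56 x 140 x 52 mm high, about 0.17 to 0.34 kg. Origin: centre of its underside; x across its 56 mm width, y along its 140 mm length, z up. It stands on the bench to the left or right of the robot, in front of the module, and is the foot of the column. Loose.
- box_red: Red closed rigid wagon box with paper labels, 56 x 140 x 52 mm high, about 0.17 to 0.34 kg. Origin: centre of its underside; x across its 56 mm width, y along its 140 mm length, z up. At the start it stands lengthwise on the rails, over one of the two feed marks.
- box_green: Green closed rigid wagon box with paper labels, 56 x 140 x 52 mm high, about 0.17 to 0.34 kg. Origin: centre of its underside; x across its 56 mm width, y along its 140 mm length, z up. At the start it stands lengthwise on the rails, over the other feed mark.
- track: Fixed layout module: framed deck with one straight track. Origin: on the bench under the track's centre line, mid-length; y along the rails, x across. Deck x -75 to 130 mm, y -280 to 280, top at 30; ballast to 35. Rails 3 mm wide, centres at x = -17.5 and 17.5, tops 44 mm above the bench. Trees, hut, poles up to 110 mm high at x 80 to 130; red buffer stop at y = 268.
- mark_yellow: Yellow feed mark painted on the track, 16 mm long along the rails: sleeper, rail sides, and a tab on the ballast each side (33 to 51 mm from the centre line) that shows beside the box covering the rest. Fixed. Origin: midway between the rails at rail-top height, middle of the mark; y along the rails.
- mark_blue: A blue feed mark of the same make on the other half of the track (not the one to test). Origin as for the yellow one.
- dock: Wooden tester dock, fixed on the bench left or right in front of the module, across from the blue box: foot 100 x 60 mm, open-topped pocket 62 x 40 mm outside, 50 x 28 inside, 46 high. The tester stands upright in it and is drawn straight up. Origin: centre of its underside; x along the 62 mm side, z up.
- tester: Orange hand-held track tester, 150 g, loose, upright in the dock. Housing 46 (x) x 24 (y) x 100 mm (z = 9 to 109). Two copper contact shoes, 9 mm across, under it at x = -17.5 and 17.5. Origin: midway between the shoe faces when fully out; z up. In the dock: origin 10 mm above the bench, lower 27 mm of the housing in the pocket. Either way round will do on the track.
- shoe_a (a joint): How far the shoe at the tester's -x end is pushed in, m: 0 fully out, 0.007 at its stop. Each shoe has its own spring: about 0.3 N to start, then 0.5 N per mm.
- shoe_b (a joint): The same for the shoe at the +x end.
- wagon: Bystander: brown open model wagon, 46 x 90 x 46 mm high, on the bench in front of the module. Origin: centre of its underside, y along its length.
- paint_pot: Bystander: small green paint jar, 36 mm across, 45 mm high, on the bench in front of the module. Origin: centre of its underside.
- glue: Bystander: white glue bottle with a red cap, 44 mm across, 120 mm high, to the left. Origin: centre of its underside.
- pin_tin: Bystander: round brass-coloured tin, 64 mm across, 30 mm high, to the left. Origin: centre of its underside.
- mug: Bystander: white mug, 80 mm across, 90 mm high, to the right. Origin: centre of its underside.
- screwdriver: Bystander: screwdriver lying along x, to the right. Origin: middle of the tool, at bench level.
- pliers: Bystander: red-handled pliers lying along x, about 165 mm long, to the left. Origin: near the pivot, at bench level.

How it is judged:
On the way:
1. the red and green boxes stand squarely on the blue one as one column, let go and at rest (((horizontal distance between box_red and box_blue below 0.012 m and angle between the y axis of box_red and the y axis of box_blue, either way round below 0.12 rad and z of box_red in the frame of box_blue between 0.047 and 0.057 m and angle between each of box_red, box_green's own z axis and vertical below 0.06 rad and horizontal distance between box_green and box_red below 0.012 m and angle between the y axis of box_green and the y axis of box_red, either way round below 0.12 rad and z of box_green in the frame of box_red between 0.047 and 0.057 m) or (horizontal distance between box_green and box_blue below 0.012 m and angle between the y axis of box_green and the y axis of box_blue, either way round below 0.12 rad and z of box_green in the frame of box_blue between 0.047 and 0.057 m and angle between each of box_green, box_red's own z axis and vertical below 0.06 rad and horizontal distance between box_red and box_green below 0.012 m and angle between the y axis of box_red and the y axis of box_green, either way round below 0.12 rad and z of box_red in the frame of box_green between 0.047 and 0.057 m)) and contact force between the fingers and box_red below 0.1 N and contact force between the fingers and box_green below 0.1 N and contact force between the fingers and box_blue below 0.1 N and linear speed of each of box_red, box_green below 0.03 m/s and angle between box_blue's own z axis and vertical below 0.06 rad), for 0.3 s.
At the end, for the whole second after the job is handed in: Column: each box within 12 mm and 0.12 rad of the one below, level, let go. Tester in the fingers, within 8 mm of the yellow mark's middle, upright within 0.09 rad, square across within 0.12 rad, both shoes pushed in 0.7 to 6.3 mm, 0.8 to 7.5 N in all, still (all of step 1 and horizontal distance between tester and mark_yellow below 0.008 m and angle between tester's own z axis and vertical below 0.09 rad and angle between the x axis of tester and the x axis of track, either way round below 0.12 rad and contact force between tester and track between 0.8 and 7.5 N and contact force between the fingers and tester above 3 N and contact force between tester and dock below 0.1 N and linear speed of tester below 0.02 m/s and value of joint shoe_a between 0.0007 and 0.0063 m and value of joint shoe_b between 0.0007 and 0.0063 m); the arm keeps its last pose, push and grip.
It fails at once if a bystander on the bench (wagon, paint pot, glue, pin tin, mug, screwdriver, pliers) is moved more than 30 mm from its place (distance of any of wagon, paint_pot, glue, pin_tin, mug, screwdriver, pliers from where it was at the start of the episode above 0.03 m).
It fails at once if the blue box is shifted more than 25 mm from its place (distance of box_blue from where it was at the start of the episode above 0.025 m).
It fails at once if a box is dropped: it moves faster than 0.7 m/s with no finger touching it ((linear speed of box_red above 0.7 m/s and contact force between the fingers and box_red below 0.05 N) or (linear speed of box_green above 0.7 m/s and contact force between the fingers and box_green below 0.05 N)).
It fails at once if the tester is pushed into the track with more than 15 N (contact force between tester and track above 15 N).
It also fails if it takes over 69 s, if anything falls off the work surface, if the arm or the gripper's body presses on something with over 40 N, if the wrist force passes 120 N, or if a joint passes its speed limit or range.

## Working session

There is one attempt and no reset: what is moved stays moved. The work goes in short steps, Python scripts to look and compute and a tool call to move; the robot and the scene stay as the last step left them, time stands still between calls to the robot, and variables do not carry over. Pictures are saved under pics/ and viewed, at most 10 in all, crops included, and the job is handed in when it is done.

Besides the shell and the picture viewer there is one more tool, called after "Call:" as name(argument=value, ...), one argument or row to a line, values as JSON. send_rows: Moves the arm, as the interface text tells. Its arguments: {"type":"object","properties":{"targets":{"type":"array"},"force":{"type":"number"}},"required":["targets"]}

```bash
mkdir -p pics
cat > h.py <<'E'
import numpy as np, cv2
from cell import monitor, read_camera, get_calibration, job, robot
from scipy.spatial.transform import Rotation as R
def cam(name):
    s=monitor.observe(); p,d=read_camera(name); c=get_calibration(name)
    if 'hand_eye' in c:
        T=np.eye(4); T[:3,:3]=R.from_euler('xyz',s['tool_rot']).as_matrix(); T[:3,3]=s['tool_pos']
        T=T@np.array(c['hand_eye'])
    else:
        T=np.eye(4); o=np.array(c['orientation']); T[:3,:3]=o if o.shape==(3,3) else R.from_euler('xyz',o).as_matrix(); T[:3,3]=c['origin']
    return p,d,c,T
def cloud(d,c,T):
    h,w=d.shape; u,v=np.meshgrid(np.arange(w),np.arange(h))
    K=np.array(c['intrinsics'],float)
    n=cv2.undistortPoints(np.stack([u,v],-1).reshape(-1,1,2).astype(float),K,np.array(c['D'],float)).reshape(h,w,2)
    P=np.stack([n[...,0]*d,-n[...,1]*d,-d],-1)
    W=P@T[:3,:3].T+T[:3,3]; W[d<=0]=np.nan
    return W
E
python3 - <<'E'
from h import *
np.set_printoptions(precision=4,suppress=True)
print(monitor.observe())
for n in ['scene','side','wrist']:
    p,d,c,T=cam(n); print(n,c); 
    cv2.imwrite(f'pics/{n}0.png',p[...,::-1]); np.savez(f'{n}0.npz',p=p,d=d,W=cloud(d,c,T))
E
```

```text
{'time': 0.0, 'qpos': array([-0.146 ,  0.3427,  1.525 , -0.    ,  1.2754, -0.146 ]), 'qvel': array([-0.0007,  0.0017, -0.0004, -0.    ,  0.002 , -0.002 ]), 'joint_efforts': array([  0.0008, -43.1246, -24.422 ,   0.0718,   0.0559,  -0.0001]), 'tool_pos': array([0.5246, 0.0001, 0.226 ]), 'tool_rot': array([-3.1401, -0.0002,  1.5708]), 'contact_force': array([-0.037 , -0.3058,  0.0771]), 'torque': array([-0.0145, -0.0302, -0.0059]), 'grip_force': 0.0, 'opening': 0.0916600562364654}
scene {'intrinsics': array([[494.4915,   0.    , 285.5328],
       [  0.    , 494.4915, 200.9808],
       [  0.    ,   0.    ,   1.    ]]), 'D': array([0.0465, 0.    , 0.    , 0.    , 0.    ]), 'origin': array([ 1.3852, -0.0034,  1.1675]), 'orientation': array([0.663 , 0.0067, 1.5499])}
side {'intrinsics': array([[465.502 ,   0.    , 283.2651],
       [  0.    , 465.502 , 209.3752],
       [  0.    ,   0.    ,   1.    ]]), 'D': array([-0.0078,  0.    ,  0.    ,  0.    ,  0.    ]), 'origin': array([ 0.4377, -1.3462,  1.006 ]), 'orientation': array([ 0.9717, -0.0224, -0.0327])}
wrist {'intrinsics': array([[359.3156,   0.    , 278.095 ],
       [  0.    , 359.3156, 208.622 ],
       [  0.    ,   0.    ,   1.    ]]), 'D': array([-0.0213,  0.    ,  0.    ,  0.    ,  0.    ]), 'hand_eye': array([[-0.0007,  0.9629,  0.27  ,  0.0726],
       [ 1.    ,  0.0004,  0.0013,  0.0005],
       [ 0.0012,  0.27  , -0.9629, -0.1571],
       [ 0.    ,  0.    ,  0.    ,  1.    ]])}
```

View pics/scene0.png

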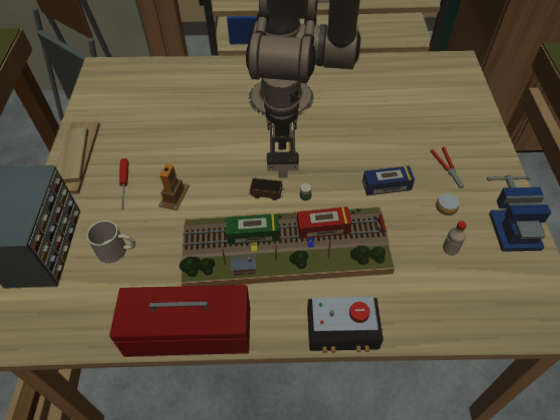

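View pics/side0.png

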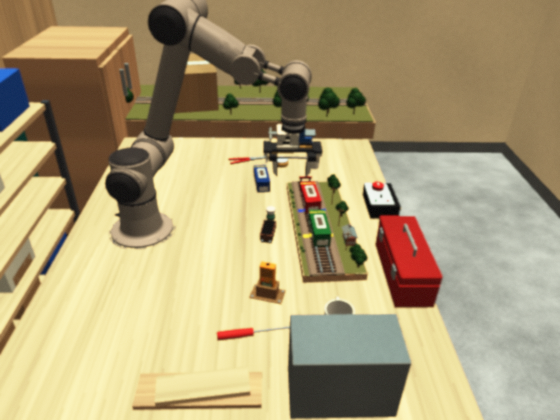

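The scene view shows the green box at (252,228), over the yellow mark whose tab is at (254,247). The red box is at (324,222) over the blue mark, and the blue box is at (388,180). The tester and dock are at (170,187), the wagon at (266,188) and the pot at (306,191). The side view agrees with this.

```bash
cat > m.py <<'E'
from h import *
np.set_printoptions(precision=4,suppress=True)
def rect(W,zlo,zhi,cx,cy,r):
    m=(W[...,2]>zlo)&(W[...,2]<zhi)&(np.hypot(W[...,0]-cx,W[...,1]-cy)<r)
    m=cv2.morphologyEx(m.astype(np.uint8),cv2.MORPH_OPEN,np.ones((2,2)))>0
    P=W[m]
    if len(P)<10: return None
    (c,s,a)=cv2.minAreaRect((P[:,:2]*1000).astype(np.float32))
    if s[0]>s[1]: s=s[::-1]; a+=90   # a: direction of long side
    a-=90; a=(a+90)%180-90
    return dict(c=np.array(c),s=np.array(s),short_dir_deg=a,z=np.median(P[:,2]),n=len(P))
E
python3 - <<'E'
from m import *
for n in ['scene','side']:
    f=np.load(n+'0.npz'); W=f['W']
    z=W[...,2]; 
    if n=='scene':
        for nm,(u,v) in dict(green=(252,228),red=(324,222),blue=(388,180),tester=(169,172),wagon=(266,188),pot=(306,191),ytab=(254,247),btab=(311,243),mug=(105,242),glue=(456,238),tin=(448,204),pl=(450,165)).items(): print(nm,W[v,u])
    for nm,(c,zl,zh,r) in dict(blue=((.47,-.2),.045,.06,.1),).items(): pass
E
```

```text
green [ 0.6367 -0.0833  0.0964]
red [0.6265 0.1071 0.1024]
blue [0.4453 0.3104 0.0543]
tester [ 0.4555 -0.3188  0.1206]
wagon [ 0.4631 -0.0487  0.0505]
pot [0.472  0.0682 0.0437]
ytab [ 0.6561 -0.0812  0.0342]
btab [0.6502 0.0736 0.0389]
mug [ 0.6098 -0.499   0.0056]
glue [0.6721 0.4491 0.0828]
tin [0.5238 0.4735 0.0349]
pl [0.3501 0.5251 0.0078]
```

Run:
```python
from m import *
for n in ['scene','side','wrist']:
    W=np.load(n+'0.npz')['W']; print(n)
    for nm,a in dict(green=(.085,.107,.635,-.083,.1),red=(.085,.107,.627,.107,.1),blue=(.044,.06,.445,.31,.1),tester=(.108,.13,.456,-.318,.05),pocket=(.046-.006,.046+.006+.003,.456,-.318,.06)).items(): print(nm,rect(W,*a))
```

```text
scene
green {'c': array([638.5197, -59.7773]), 's': array([142.4541, 156.0696]), 'short_dir_deg': -67.5078353881836, 'z': np.float64(nan), 'n': 1038}
red {'c': array([581.5577, 141.4392]), 's': array([128.72  , 183.4732]), 'short_dir_deg': -47.06962585449219, 'z': np.float64(nan), 'n': 1014}
blue {'c': array([409.2997, 331.879 ]), 's': array([ 59.3113, 181.6751]), 'short_dir_deg': -63.89949035644531, 'z': np.float64(nan), 'n': 733}
tester {'c': array([ 398.2405, -326.5268]), 's': array([ 29.9943, 143.7832]), 'short_dir_deg': 0.034767117351293564, 'z': np.float64(0.1177211903405937), 'n': 134}
pocket {'c': array([ 429.5519, -321.3176]), 's': array([36.6798, 95.9784]), 'short_dir_deg': -15.2548828125, 'z': np.float64(0.04421916407957127), 'n': 131}
side
green {'c': array([639.7143, -56.0224]), 's': array([132.3031, 189.3519]), 'short_dir_deg': -66.62110137939453, 'z': np.float64(nan), 'n': 472}
red {'c': array([613.7271, 149.1064]), 's': array([ 81.4139, 233.2606]), 'short_dir_deg': -86.05189299583435, 'z': np.float64(0.09569677309508096), 'n': 355}
blue {'c': array([429.1517, 349.785 ]), 's': array([ 66.3796, 220.2158]), 'short_dir_deg': -84.32575941085815, 'z': np.float64(nan), 'n': 257}
tester {'c': array([ 469.1772, -277.9555]), 's': array([ 39.0268, 146.6618]), 'short_dir_deg': 69.76487731933594, 'z': np.float64(nan), 'n': 126}
pocket {'c': array([ 467.0182, -325.3332]), 's': array([49.852 , 96.8729]), 'short_dir_deg': 43.308074951171875, 'z': np.float64(nan), 'n': 133}
wrist
green {'c': array([632.0209, -83.3989]), 's': array([151.2366, 247.7053]), 'short_dir_deg': -21.51239013671875, 'z': np.float64(nan), 'n': 4890}
red {'c': array([647.7518, 126.9119]), 's': array([115.7432, 204.5149]), 'short_dir_deg': 32.68557357788086, 'z': np.float64(nan), 'n': 11777}
blue None
tester None
pocket None
```

View pics/wrist0.png

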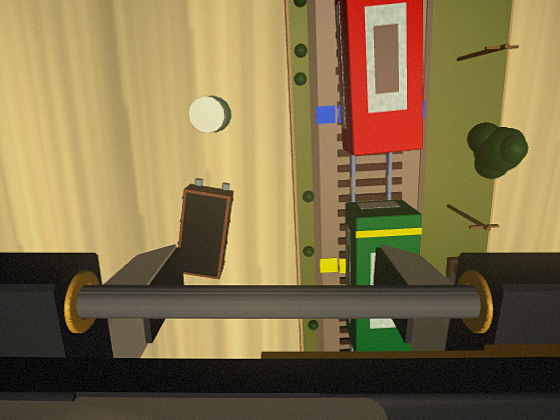

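```bash
cat > fit.py <<'E'
from m import *
from scipy.optimize import minimize
def proj(P,c,T):
    Q=(np.asarray(P,float)-T[:3,3])@T[:3,:3]
    Q=Q*[1,-1,-1]
    return cv2.projectPoints(Q.reshape(-1,1,3),np.zeros(3),np.zeros(3),np.array(c['intrinsics'],float),np.array(c['D'],float))[0].reshape(-1,2)
HUE=dict(red=[(0,8),(172,180)],green=[(50,85)],blue=[(100,130)],orange=[(8,18)])
def mask(p,col,uv,rad,smin=110,vmin=30):
    h=cv2.cvtColor(p,cv2.COLOR_RGB2HSV); m=np.zeros(h.shape[:2],bool)
    for a,b in HUE[col]: m|=(h[...,0]>=a)&(h[...,0]<=b)
    m&=(h[...,1]>smin)&(h[...,2]>vmin)
    yy,xx=np.mgrid[:m.shape[0],:m.shape[1]]; m&=np.hypot(xx-uv[0],yy-uv[1])<rad
    m=cv2.morphologyEx(m.astype(np.uint8),cv2.MORPH_CLOSE,np.ones((3,3)))
    n,l,s,_=cv2.connectedComponentsWithStats(m)
    k=1+np.argmax(s[1:,4]); return l==k
def fit(hulls,cams,dims,z0,x0):
    w,l,h=dims
    B=np.array([[sx*w/2,sy*l/2,sz*h] for sx in(-1,1) for sy in(-1,1) for sz in(0,1)])
    def model(q,c,T):
        Rz=R.from_euler('z',q[2]).as_matrix()
        return cv2.convexHull(proj(B@Rz.T+[q[0],q[1],z0],c,T).astype(np.float32))
    def cost(q):
        e=0
        for H,(c,T) in zip(hulls,cams):
            M=model(q,c,T); i=cv2.intersectConvexConvex(M,H)[0]
            e+=1-i/(cv2.contourArea(M)+cv2.contourArea(H)-i)
        return e/len(hulls)
    best=None
    for dy in (-.15,.15):
        x=np.array(x0)+[0,0,dy]
        r=minimize(cost,x,method='Nelder-Mead',options=dict(initial_simplex=np.vstack([x,x+[.01,0,0],x+[0,.01,0],x+[0,0,.2]]),xatol=1e-5,fatol=1e-6,maxiter=600))
        if best is None or r.fun<best.fun: best=r
    return best.x,best.fun
def hull(m):
    # pixel squares' outer hull
    v,u=np.nonzero(m); P=np.concatenate([np.stack([u+a,v+b],1) for a in(-.5,.5) for b in(-.5,.5)]).astype(np.float32)
    return cv2.convexHull(P)
E
python3 - <<'E'
from fit import *
D={}
s=monitor.observe()
def T_of(n):
    c=get_calibration(n); T=np.eye(4)
    T[:3,:3]=R.from_euler('xyz',c['orientation']).as_matrix(); T[:3,3]=c['origin']; return c,T
BD=(.056,.14,.052)
objs=dict(green=('green',BD,.044,(.63,-.083,0),.02),red=('red',BD,.044,(.625,.107,0),.02),blue=('blue',BD,0,(.445,.31,0),.0))
ims={n:np.load(n+'0.npz')['p'] for n in('scene','side')}
for nm,(col,dm,z0,x0,_) in objs.items():
    for ns in (['scene'],['side'],['scene','side']):
        cams=[T_of(n) for n in ns]; hs=[]
        for n,(c,T) in zip(ns,cams):
            uv=proj([[x0[0],x0[1],z0+.03]],c,T)[0]
            m=mask(ims[n],col,uv,45); hs.append(hull(m))
        print(nm,ns,*fit(hs,cams,dm,z0,x0))
E
```

```text
green ['scene'] [ 0.6197 -0.084   0.0417] 0.03646288930720176
green ['side'] [ 0.6222 -0.0727  0.0186] 0.24135000927282402
green ['scene', 'side'] [ 0.6211 -0.0839  0.0421] 0.14980434383581204
red ['scene'] [0.6051 0.1086 0.0895] 0.014825978269990436
red ['side'] [0.6064 0.1075 0.0719] 0.16918048438732702
red ['scene', 'side'] [0.6055 0.1085 0.0836] 0.09444152144957668
blue ['scene'] [0.4008 0.3215 0.474 ] 0.4978452152109696
blue ['side'] [0.4226 0.3635 0.0308] 0.5139474658062995
blue ['scene', 'side'] [0.4227 0.3204 0.0258] 0.5309834626109522
```

Run:
```python
from fit import *
p=np.load('scene0.npz')['p']; 
h=cv2.cvtColor(p,cv2.COLOR_RGB2HSV)
print(h[178,366:412:3].tolist()); print(h[188,370:410:4].tolist())
a=cv2.resize(p[150:270,215:425],None,fx=3.5,fy=3.5,interpolation=cv2.INTER_CUBIC)
b=cv2.resize(p[150:270,130:210],None,fx=3.5,fy=3.5,interpolation=cv2.INTER_CUBIC)
cv2.imwrite('pics/crop1.png',a[...,::-1]);
```

```text
[[114, 101, 48], [112, 131, 70], [112, 133, 69], [112, 133, 69], [46, 22, 125], [41, 26, 137], [35, 28, 120], [50, 19, 122], [77, 16, 110], [81, 18, 97], [107, 50, 82], [110, 82, 75], [112, 137, 69], [112, 131, 70], [25, 91, 92], [111, 54, 66]]
[[115, 46, 33], [116, 53, 34], [111, 54, 33], [107, 46, 39], [20, 17, 46], [17, 38, 47], [20, 44, 52], [19, 80, 51], [19, 62, 78], [15, 21, 48]]
```

View pics/crop1.png

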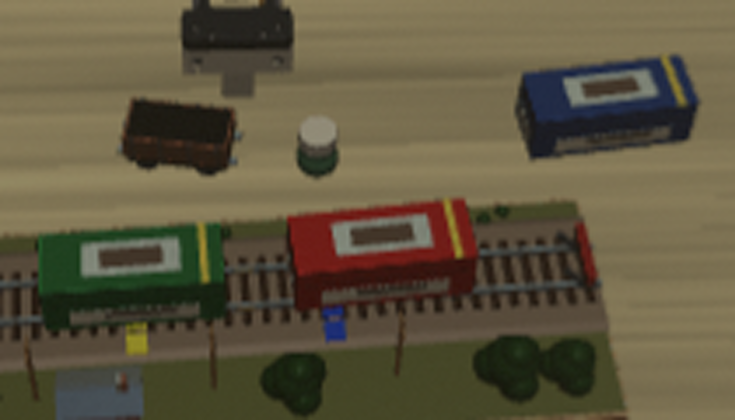

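The crop shows the blue box's shaded long side at (600,138), which my saturation threshold missed. The yellow tab is at crop (136,340).

Run:
```python
from fit import *
def T_of(n):
    c=get_calibration(n); T=np.eye(4)
    T[:3,:3]=R.from_euler('xyz',c['orientation']).as_matrix(); T[:3,3]=c['origin']; return c,T
p=np.load('scene0.npz')['p']; c,T=T_of('scene'); HUE['blue']=[(95,130)]
m=mask(p,'blue',(388,180),34,smin=38,vmin=15); print(m.sum(),np.argwhere(m).min(0),np.argwhere(m).max(0))
print('blue',fit([hull(m)],[(c,T)],(.056,.14,.052),0,(.43,.31,.1)))
for vm in (20,40): 
  m=mask(p,'green',(252,228),45,smin=90,vmin=vm); print(m.sum(),fit([hull(m)],[(c,T)],(.056,.14,.052),.044,(.62,-.083,.1)))
# plane intersections
def ray(u,v,z):
    n=cv2.undistortPoints(np.array([[[u,v]]],float),np.array(c['intrinsics'],float),np.array(c['D'],float)).ravel()
    d=T[:3,:3]@np.array([n[0],-n[1],-1]); return T[:3,3]+d*(z-T[2,3])/d[2]
print('ytab',ray(215+136/3.5,150+340/3.5,.036),'btab',ray(215+336/3.5,150+325/3.5,.036))
h=cv2.cvtColor(p,cv2.COLOR_RGB2HSV)
m=mask(p,'orange',(169,180),30,smin=130,vmin=60); print(m.sum(),np.argwhere(m).min(0),np.argwhere(m).max(0))
print('tester',fit([hull(m)],[(c,T)],(.046,.024,.07),.046,(.44,-.318,0.1)))
```

```text
676 [166 365] [194 413]
blue (array([0.4198, 0.3173, 0.127 ]), np.float64(0.07192012927217706))
843 (array([ 0.6198, -0.084 ,  0.0405]), np.float64(0.03670979071992042))
477 (array([ 0.5885, -0.0909,  0.0625]), np.float64(0.4316033258161408))
ytab [ 0.6577 -0.0815  0.036 ] btab [0.6478 0.0738 0.036 ]
330 [164 160] [195 180]
tester (array([ 0.4543, -0.3251, -0.5595]), np.float64(0.22414607464130176))
```

Call:
send_rows(
  targets=[
    {"translation": [4.4,-2.1,-1],"spin": 0,"jaw": 1},
    {"translation": [8.8,-4.2,-2],"spin": 0,"jaw": 1},
    {"translation": [13.2,-6.3,-3],"spin": 0,"jaw": 1},
    {"translation": [17.6,-8.4,-4],"spin": 0,"jaw": 1},
    {"translation": [22,-10.5,-5],"spin": 0,"jaw": 1},
  ],
)

```text
time: 0.65
tool_pos: [0.4188, 0.2214, 0.277]
tool_rot: [-3.142, 0.0, 1.57]
contact_force: [-0.3, 0.4, 0.4]
opening: 0.0919
grip_force: 0.0
```

Call:
send_rows(
  targets=[
    {"translation": [0,0,0],"spin": 0,"jaw": 1},
    {"translation": [0,0,0],"spin": 0,"jaw": 1},
    {"translation": [0,0,0],"spin": 0,"jaw": 1},
    {"translation": [0,0,0],"spin": 0,"jaw": 1},
    {"translation": [0,0,0],"spin": 0,"jaw": 1},
  ],
)

```text
time: 1.15
tool_pos: [0.4205, 0.2189, 0.2764]
tool_rot: [-3.141, 0.0, 1.568]
contact_force: [-0.2, 0.7, 0.2]
opening: 0.0917
grip_force: 0.0
```

Run:
```python
from fit import *
print(monitor.observe()['tool_pos'])
p,d,c,T=cam('wrist'); cv2.imwrite('pics/w1.png',p[...,::-1]); np.savez('w1.npz',p=p,d=d,T=T)
HUE['blue']=[(95,130)]
uv=proj([[.42,.317,.03]],c,T)[0]; print(uv)
h=cv2.cvtColor(p,cv2.COLOR_RGB2HSV)
for sm,vm in ((60,15),(110,30)):
    m=mask(p,'blue',uv,200,smin=sm,vmin=vm); print(m.sum(),np.argwhere(m).min(0),np.argwhere(m).max(0))
    print(fit([hull(m)],[(c,T)],(.056,.14,.052),0,(.42,.317,.12)))
```

```text
[0.4205 0.2189 0.2764]
[277.5072  83.1149]
4342 [ 23 247] [153 314]
(array([0.4253, 0.299 , 0.1209]), np.float64(0.12047360919043038))
4058 [ 23 247] [153 314]
(array([0.4253, 0.2989, 0.1171]), np.float64(0.1259192490071045))
```

View pics/w1.png

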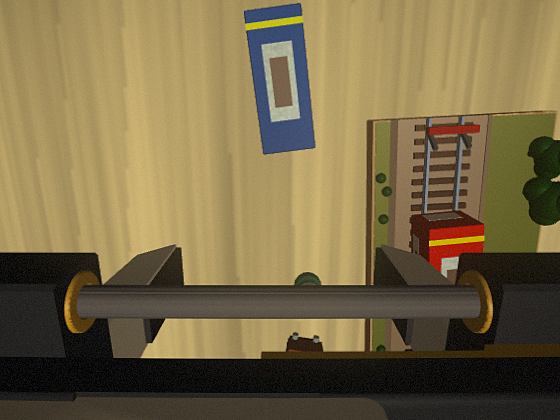

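The wrist view shows the blue box top with corners near (244,8), (300,3), (315,148) and (263,155). The yellow band at row 22 cut off the far end of the mask, so I'll bridge the gap.

```bash
sed -i 's/smin=110,vmin=30):/smin=110,vmin=30,k=3):/; s/np.ones((3,3))/np.ones((k,k))/' fit.py
python3 - <<'E'
from fit import *
f=np.load('w1.npz'); p,T=f['p'],f['T']; c=get_calibration('wrist')
HUE['blue']=[(95,130)]
m=mask(p,'blue',(278,83),200,smin=60,vmin=15,k=17); print(m.sum(),np.argwhere(m).min(0),np.argwhere(m).max(0))
print(fit([hull(m)],[(c,T)],(.056,.14,.052),0,(.42,.317,.12)))
E
```

```text
5719 [  0 244] [153 314]
(array([0.4231, 0.3186, 0.1235]), np.float64(0.029589531248203516))
```

Call:
send_rows(
  targets=[
    {"translation": [-4.3,2.1,0],"spin": 0,"jaw": 1},
    {"translation": [-8.6,4.2,0],"spin": 0,"jaw": 1},
    {"translation": [-12.9,6.3,0],"spin": 0,"jaw": 1},
    {"translation": [-17.2,8.4,0],"spin": 0,"jaw": 1},
    {"translation": [-21.5,10.5,0],"spin": 0,"jaw": 1},
  ],
)

```text
time: 1.7
tool_pos: [0.5256, 0.0024, 0.2767]
tool_rot: [3.141, -0.0, 1.57]
contact_force: [0.1, 1.3, -0.3]
opening: 0.092
grip_force: 0.0
```

Call:
send_rows(
  targets=[
    {"translation": [-4,2,0],"spin": 0,"jaw": 1},
    {"translation": [-8,4,0],"spin": 0,"jaw": 1},
    {"translation": [-12,6,0],"spin": 0,"jaw": 1},
    {"translation": [-16,8,0],"spin": 0,"jaw": 1},
    {"translation": [-19.5,9,0],"spin": 0,"jaw": 1},
  ],
)

```text
time: 2.2
tool_pos: [0.6156, -0.1931, 0.2759]
tool_rot: [-3.141, -0.0, 1.569]
contact_force: [-0.1, 0.2, 0.5]
opening: 0.092
grip_force: 0.0
```

Call:
send_rows(
  targets=[
    {"translation": [0,0,0],"spin": 0,"jaw": 1},
    {"translation": [0,0,0],"spin": 0,"jaw": 1},
    {"translation": [0,0,0],"spin": 0,"jaw": 1},
    {"translation": [0,0,0],"spin": 0,"jaw": 1},
    {"translation": [0,0,0],"spin": 0,"jaw": 1},
  ],
)

```text
time: 2.7
tool_pos: [0.615, -0.189, 0.2773]
tool_rot: [3.141, 0.0, 1.572]
contact_force: [-0.2, 0.1, 0.5]
opening: 0.0919
grip_force: 0.0
```

Run:
```python
from fit import *
s=monitor.observe(); print(s['tool_pos'],s['qpos'])
p,d,c,T=cam('wrist'); cv2.imwrite('pics/w2.png',p[...,::-1]); np.savez('w2.npz',p=p,d=d,T=T)
uv=proj([[.62,-.084,.09]],c,T)[0]; print(uv)
m=mask(p,'green',uv,140,smin=90,vmin=20,k=13); print(m.sum(),np.argwhere(m).min(0),np.argwhere(m).max(0))
print(fit([hull(m)],[(c,T)],(.056,.14,.052),.044,(.62,-.084,.05)))
```

```text
[ 0.615  -0.189   0.2773] [-0.4172  0.5419  1.0678  0.0001  1.5313 -0.4185]
[283.6171  70.8435]
5873 [  0 250] [150 318]
(array([ 0.6222, -0.0978,  0.0582]), np.float64(0.10173995423040783))
```

View pics/w2.png

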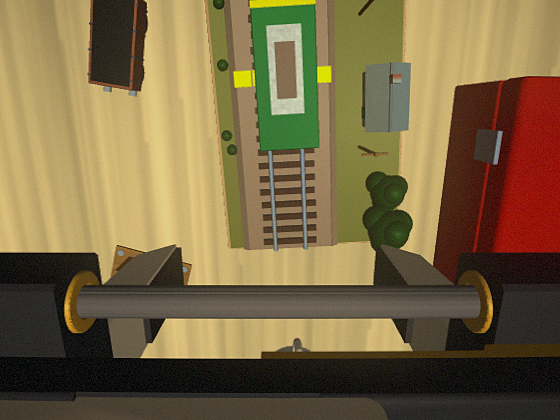

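The green box's near top corners are about (262,150) and (319,147). The yellow tabs are about (243,79) and (324,74). The rails run (272,150)–(277,249) and (303,150)–(308,249). The far end of the box is out of frame, so I'll use corners and tabs instead.

```bash
cat >> fit.py <<'E'
def ray(uv,z,c,T):
    n=cv2.undistortPoints(np.array([[uv]],float),np.array(c['intrinsics'],float),np.array(c['D'],float)).ravel()
    d=T[:3,:3]@np.array([n[0],-n[1],-1]); return T[:3,3]+d*(z-T[2,3])/d[2]
E
python3 - <<'E'
from fit import *
f=np.load('w2.npz'); p,T=f['p'],f['T']; c=get_calibration('wrist')
h=cv2.cvtColor(p,cv2.COLOR_RGB2HSV)
a,b=ray((262,150.5),.096,c,T),ray((319.3,147),.096,c,T); print('near corners',a,b,np.hypot(*(a-b)[:2]))
e=np.arctan2(*(b-a)[1::-1]); print('yaw',e,'centre',(a+b)[:2]/2+.07*np.array([-np.sin(e),np.cos(e)]))
y=(h[...,0]>22)&(h[...,0]<35)&(h[...,1]>180)&(h[...,2]>120); y[:50]=0;y[110:]=0
t=[]
for lo,hi in((225,258),(312,340)):
    q=np.argwhere(y[:,lo:hi]); uv=(q.min(0)+q.max(0))/2+[0,lo]; t.append(ray(uv[::-1],.0355,c,T)); print(q.min(0)+[0,lo],q.max(0)+[0,lo],t[-1])
print('tab mid',(t[0]+t[1])/2)
r=[ray(x,.044,c,T) for x in((272,155),(277,247),(303,155),(308,247))]; print(r)
E
```

```text
near corners [ 0.6    -0.1548  0.096 ] [ 0.6535 -0.1515  0.096 ] 0.053637841362707134
yaw 0.06153501151781919 centre [ 0.6225 -0.0833]
[ 70 233] [ 87 255] [ 0.5792 -0.0865  0.0355]
[ 66 317] [ 82 330] [ 0.6625 -0.0819  0.0355]
tab mid [ 0.6209 -0.0842  0.0355]
[array([ 0.6084, -0.1655,  0.044 ]), array([ 0.6138, -0.2722,  0.044 ]), array([ 0.642 , -0.1655,  0.044 ]), array([ 0.6499, -0.2722,  0.044 ])]
```

Call:
send_rows(
  targets=[
    {"translation": [3.5,0.2,2.5],"spin": -1,"jaw": 1},
    {"translation": [7,0.4,5],"spin": -2,"jaw": 1},
    {"translation": [10.6,0.65,8],"spin": -2.9,"jaw": 1},
    {"translation": [10.6,0.65,12.5],"spin": -2.9,"jaw": 1},
    {"translation": [10.6,0.65,13],"spin": -2.9,"jaw": 1},
  ],
)

```text
time: 3.25
tool_pos: [0.6184, -0.0816, 0.1418]
tool_rot: [-3.132, -0.003, 1.624]
contact_force: [-0.7, -0.6, -0.8]
opening: 0.0919
grip_force: 0.0
```

Call:
send_rows(
  targets=[
    {"translation": [0,0,2],"spin": 0,"jaw": 1},
    {"translation": [0,0,4],"spin": 0,"jaw": 1},
    {"translation": [0,0,6],"spin": 0,"jaw": 1},
    {"translation": [0,0,8],"spin": 0,"jaw": 1},
    {"translation": [0,0,8.8],"spin": 0,"jaw": 1},
  ],
)

```text
time: 3.75
tool_pos: [0.6214, -0.0846, 0.0586]
tool_rot: [-3.141, -0.0, 1.621]
contact_force: [-0.2, -0.5, -0.3]
opening: 0.0919
grip_force: 0.0
```

Call:
send_rows(
  targets=[
    {"translation": [0,0,0],"spin": 0,"jaw": 1},
    {"translation": [0,0,0],"spin": 0,"jaw": 0.7},
    {"translation": [0,0,0],"spin": 0,"jaw": 0.5},
    {"translation": [0,0,0],"spin": 0,"jaw": 0.4},
    {"translation": [0,0,0],"spin": 0,"jaw": 0.4},
  ],
  force=25,
)

```text
time: 4.25
tool_pos: [0.6218, -0.0841, 0.0595]
tool_rot: [3.141, 0.0, 1.622]
contact_force: [0.7, -0.0, -0.1]
opening: 0.0644
grip_force: 0.0
```

Call:
send_rows(
  targets=[
    {"translation": [0,0,0],"spin": 0,"jaw": 0.4},
    {"translation": [0,0,0],"spin": 0,"jaw": 0.4},
    {"translation": [0,0,0],"spin": 0,"jaw": 0.4},
    {"translation": [0,0,0],"spin": 0,"jaw": 0.4},
    {"translation": [0,0,0],"spin": 0,"jaw": 0.4},
  ],
)

```text
time: 4.75
tool_pos: [0.6216, -0.084, 0.0591]
tool_rot: [3.141, 0.0, 1.621]
contact_force: [-1.0, 0.2, 4.5]
opening: 0.0562
grip_force: 25.0
```

Call:
send_rows(
  targets=[
    {"translation": [0,0,-1],"spin": 0,"jaw": 0.4},
    {"translation": [0,0,-3.5],"spin": 0,"jaw": 0.4},
    {"translation": [0,0,-6.5],"spin": 0,"jaw": 0.4},
    {"translation": [0,0,-9.5],"spin": 0,"jaw": 0.4},
    {"translation": [0,0,-12],"spin": 0,"jaw": 0.4},
  ],
)

```text
time: 5.25
tool_pos: [0.6215, -0.084, 0.1804]
tool_rot: [3.141, 0.0, 1.621]
contact_force: [0.3, 0.2, -2.8]
opening: 0.056
grip_force: 25.0
```

Call:
send_rows(
  targets=[
    {"translation": [1.7,-0.7,0],"spin": 0,"jaw": 0.4},
    {"translation": [4.5,-2,0],"spin": 0,"jaw": 0.4},
    {"translation": [7.5,-3.3,0],"spin": 0,"jaw": 0.4},
    {"translation": [10.6,-4.6,0],"spin": 0,"jaw": 0.4},
    {"translation": [13.7,-5.95,0],"spin": 0,"jaw": 0.4},
  ],
)

```text
time: 5.75
tool_pos: [0.5542, 0.0509, 0.1787]
tool_rot: [-3.141, -0.0, 1.621]
contact_force: [-0.1, 0.3, -1.9]
opening: 0.0559
grip_force: 25.0
```

Call:
send_rows(
  targets=[
    {"translation": [3,-1.3,0],"spin": 0,"jaw": 0.4},
    {"translation": [6,-2.6,0],"spin": 0,"jaw": 0.4},
    {"translation": [9,-3.9,0],"spin": 0,"jaw": 0.4},
    {"translation": [12,-5.2,0],"spin": 0,"jaw": 0.4},
    {"translation": [15,-6.5,0],"spin": 0,"jaw": 0.4},
  ],
)

```text
time: 6.25
tool_pos: [0.4817, 0.1974, 0.1788]
tool_rot: [-3.141, 0.0, 1.621]
contact_force: [0.8, 1.2, -2.5]
opening: 0.0562
grip_force: 25.0
```

Call:
send_rows(
  targets=[
    {"translation": [3.2,-1.4,0],"spin": -1,"jaw": 0.4},
    {"translation": [6.4,-2.8,0],"spin": -2,"jaw": 0.4},
    {"translation": [9.4,-4.1,0],"spin": -3,"jaw": 0.4},
    {"translation": [11.6,-5,0],"spin": -4.2,"jaw": 0.4},
    {"translation": [12.45,-5.41,0],"spin": -4.2,"jaw": 0.4},
  ],
)

```text
time: 6.75
tool_pos: [0.421, 0.3196, 0.1787]
tool_rot: [-3.141, -0.0, 1.697]
contact_force: [-0.4, -0.0, -2.3]
opening: 0.0555
grip_force: 25.0
```

Call:
send_rows(
  targets=[
    {"translation": [0,0,1],"spin": 0,"jaw": 0.4},
    {"translation": [0,0,2.5],"spin": 0,"jaw": 0.4},
    {"translation": [0,0,4.5],"spin": 0,"jaw": 0.4},
    {"translation": [0,0,6],"spin": 0,"jaw": 0.4},
    {"translation": [0,0,7],"spin": 0,"jaw": 0.4},
  ],
)

```text
time: 7.25
tool_pos: [0.4223, 0.3163, 0.1069]
tool_rot: [-3.139, 0.001, 1.693]
contact_force: [-0.2, 1.1, -2.8]
opening: 0.0557
grip_force: 25.0
```

Call:
send_rows(
  targets=[
    {"translation": [0,0,0],"spin": 0,"jaw": 0.4},
    {"translation": [0,0,0],"spin": 0,"jaw": 0.4},
    {"translation": [0,0,0],"spin": 0,"jaw": 0.4},
    {"translation": [0,0,0],"spin": 0,"jaw": 0.4},
    {"translation": [0,0,0],"spin": 0,"jaw": 0.4},
  ],
)

```text
time: 7.75
tool_pos: [0.4226, 0.3181, 0.1093]
tool_rot: [3.14, -0.0, 1.695]
contact_force: [0.3, -0.8, -3.7]
opening: 0.0561
grip_force: 25.0
```

```bash
cat >> fit.py <<'E'
def scene_fit(col,z0,x0,p=None,rad=40,smin=90,vmin=20,k=9):
    if p is None: p,d,c,T=cam('scene')
    else:
        c=get_calibration('scene'); T=np.eye(4); T[:3,:3]=R.from_euler('xyz',c['orientation']).as_matrix(); T[:3,3]=c['origin']
    uv=proj([[x0[0],x0[1],z0+.026]],c,T)[0]
    m=mask(p,col,uv,rad,smin=smin,vmin=vmin,k=k)
    return p,m,fit([hull(m)],[(c,T)],(.056,.14,.052),z0,x0)
E
python3 - <<'E'
from fit import *
HUE['blue']=[(95,130)]
p0=np.load('scene0.npz')['p']
_,m,r=scene_fit('blue',0,(.42,.318,.12),p0,34,38,15,3); print(r)
p,m,r=scene_fit('green',.0943,(.4225,.318,.12)); print(m.sum(),r)
cv2.imwrite('pics/s2.png',cv2.resize(p[120:220,330:450],None,fx=5,fy=5)[...,::-1])
E
```

```text
(array([0.4198, 0.3173, 0.1269]), np.float64(0.07192024795649243))
399 (array([0.3974, 0.3193, 0.533 ]), np.float64(0.340380475544373))
```

View pics/s2.png

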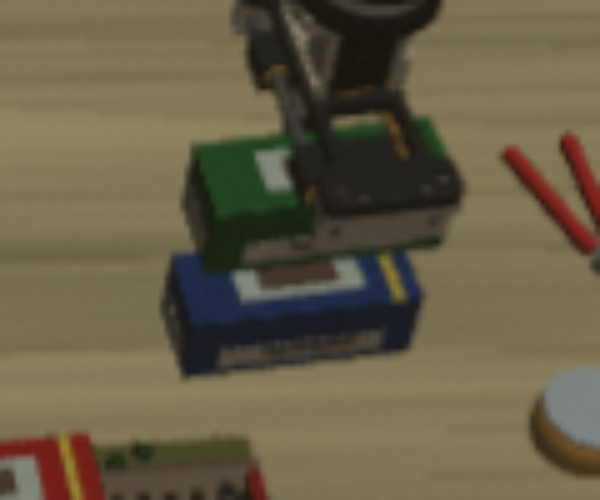

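The crop shows the green box held above the blue one. Green's front bottom corners are near crop (210,272) and (441,243), and blue's near (187,377) and (410,346).

Run:
```python
from fit import *
c=get_calibration('scene'); T=np.eye(4); T[:3,:3]=R.from_euler('xyz',c['orientation']).as_matrix(); T[:3,3]=c['origin']
f=lambda a,z: ray((330+a[0]/5-.4,120+a[1]/5-.4),z,c,T)
for n,a,b,z in(('green',(210,272),(441,243),.0943),('blue',(187,377),(410,346),0.)):
    A,B=f(a,z),f(b,z); e=np.arctan2(*(B-A)[:2]); print(n,A,B,np.hypot(*(A-B)[:2]),'yaw',-e,'mid',(A+B)[:2]/2-.028*np.array([np.cos(-e),np.sin(-e)]))
```

```text
green [0.4553 0.2558 0.0943] [0.4369 0.3912 0.0943] 0.13667960168353377 yaw 0.13484726368615224 mid [0.4184 0.3197]
blue [0.4569 0.254  0.    ] [0.4364 0.3918 0.    ] 0.13930506228386313 yaw 0.1475761078546696 mid [0.4189 0.3188]
```

Call:
send_rows(
  targets=[
    {"translation": [0,0,1.2],"spin": 0,"jaw": 0.4},
    {"translation": [0,0,2.4],"spin": 0,"jaw": 0.4},
    {"translation": [0,0,3.3],"spin": 0,"jaw": 0.4},
    {"translation": [0,0,3.8],"spin": 0,"jaw": 0.4},
    {"translation": [0,0,4.1],"spin": 0,"jaw": 0.4},
  ],
)

```text
time: 8.3
tool_pos: [0.4219, 0.3177, 0.067]
tool_rot: [-3.14, 0.001, 1.695]
contact_force: [-8.9, -5.3, 25.8]
opening: 0.0564
grip_force: 25.0
```

Call:
send_rows(
  targets=[
    {"translation": [0,0,0],"spin": 0,"jaw": 0.4},
    {"translation": [0,0,0.05],"spin": 0,"jaw": 0.4},
    {"translation": [0,0,0.1],"spin": 0,"jaw": 0.4},
    {"translation": [0,0,0.1],"spin": 0,"jaw": 0.4},
    {"translation": [0,0,0.1],"spin": 0,"jaw": 0.4},
  ],
)

```text
time: 8.8
tool_pos: [0.4226, 0.3181, 0.0671]
tool_rot: [3.141, -0.0, 1.695]
contact_force: [-0.2, 0.3, 1.3]
opening: 0.056
grip_force: 25.0
```

Call:
send_rows(
  targets=[
    {"translation": [0,0,0],"spin": 0,"jaw": 0.7},
    {"translation": [0,0,0],"spin": 0,"jaw": 0.8},
    {"translation": [0,0,0],"spin": 0,"jaw": 1},
    {"translation": [0,0,0],"spin": 0,"jaw": 1},
    {"translation": [0,0,0],"spin": 0,"jaw": 1},
  ],
)

```text
time: 9.3
tool_pos: [0.4224, 0.318, 0.0667]
tool_rot: [3.141, -0.0, 1.695]
contact_force: [-0.5, 0.4, 0.2]
opening: 0.0895
grip_force: 0.0
```

Call:
send_rows(
  targets=[
    {"translation": [0,0,0],"spin": 0,"jaw": 1},
    {"translation": [0,0,-1.5],"spin": 0,"jaw": 1},
    {"translation": [0,0,-4.5],"spin": 0,"jaw": 1},
    {"translation": [0,0,-8],"spin": 0,"jaw": 1},
    {"translation": [0,0,-12],"spin": 0,"jaw": 1},
  ],
)

```text
time: 9.8
tool_pos: [0.4217, 0.3176, 0.1873]
tool_rot: [-3.14, 0.001, 1.695]
contact_force: [0.8, -0.2, -0.6]
opening: 0.0917
grip_force: 0.0
```

Call:
send_rows(
  targets=[
    {"translation": [-2,1,-1.2],"spin": 0,"jaw": 1},
    {"translation": [-5.5,2.6,-2.8],"spin": 0,"jaw": 1},
    {"translation": [-9,4.3,-4.2],"spin": 0,"jaw": 1},
    {"translation": [-12.5,6,-5.6],"spin": 0,"jaw": 1},
    {"translation": [-16,7.6,-7.2],"spin": 0,"jaw": 1},
  ],
)

```text
time: 10.3
tool_pos: [0.518, 0.1672, 0.2592]
tool_rot: [-3.141, 0.0, 1.695]
contact_force: [0.4, 0.3, 0.1]
opening: 0.0917
grip_force: 0.0
```

Call:
send_rows(
  targets=[
    {"translation": [-3.5,1.7,-1.6],"spin": 0.5,"jaw": 1},
    {"translation": [-7,3.3,-3.2],"spin": 1,"jaw": 1},
    {"translation": [-10.5,5,-4.8],"spin": 2,"jaw": 1},
    {"translation": [-13.5,6.5,-6.5],"spin": 2.3,"jaw": 1},
    {"translation": [-15,7.1,-7.1],"spin": 2.3,"jaw": 1},
  ],
)

```text
time: 10.8
tool_pos: [0.6081, 0.0257, 0.3311]
tool_rot: [3.139, 0.001, 1.652]
contact_force: [-0.4, 0.5, 0.5]
opening: 0.092
grip_force: 0.0
```

Call:
send_rows(
  targets=[
    {"translation": [0,0,0],"spin": 0,"jaw": 1},
    {"translation": [0,0,0],"spin": 0,"jaw": 1},
    {"translation": [0,0,0],"spin": 0,"jaw": 1},
    {"translation": [0,0,0],"spin": 0,"jaw": 1},
    {"translation": [0,0,0],"spin": 0,"jaw": 1},
  ],
)

```text
time: 11.3
tool_pos: [0.6061, 0.0294, 0.3297]
tool_rot: [-3.141, -0.0, 1.656]
contact_force: [-1.1, 0.9, -0.5]
opening: 0.0918
grip_force: 0.0
```

Run:
```python
from fit import *
s=monitor.observe(); print(s['tool_pos'],s['tool_rot'],s['time'])
p,d,c,T=cam('wrist'); cv2.imwrite('pics/w3.png',p[...,::-1]); np.savez('w3.npz',p=p,d=d,T=T)
uv=proj([[.6065,.109,.07]],c,T)[0]; print(uv)
m=mask(p,'red',uv,95,smin=110,vmin=20,k=13); print(m.sum(),np.argwhere(m).min(0),np.argwhere(m).max(0))
print(fit([hull(m)],[(c,T)],(.056,.14,.052),.044,(.6065,.109,.08)))
p,m,r=scene_fit('green',.052,(.4225,.318,.12),rad=34,k=3); print('green',m.sum(),r)
np.savez('s3.npz',p=p)
```

```text
[0.6061 0.0294 0.3297] [-3.1413 -0.0001  1.6559] 11.3
[284.6068 101.8941]
5274 [ 24 256] [176 311]
(array([0.6052, 0.109 , 0.093 ]), np.float64(0.06374289203926053))
green 365 (array([0.4006, 0.3212, 0.4665]), np.float64(0.4516599008110831))
```

Run:
```python
from fit import *
HUE['blue']=[(95,130)]; HUE['green']=[(45,90)]
p=np.load('s3.npz')['p']
for sm,vm,k in((40,12,3),(40,12,7),(70,12,7)):
    _,m,r=scene_fit('green',.052,(.4225,.318,.12),p,34,sm,vm,k); print('green',m.sum(),np.argwhere(m).min(0),np.argwhere(m).max(0),r)
_,m,r=scene_fit('blue',0,(.42,.318,.12),p,36,38,15,5); print('blue',m.sum(),np.argwhere(m).min(0),np.argwhere(m).max(0))
```

```text
green 769 [154 367] [184 417] (array([0.4221, 0.3184, 0.1349]), np.float64(0.05011447642494482))
green 1034 [154 367] [184 417] (array([0.4226, 0.3183, 0.1256]), np.float64(0.05660437789705297))
green 947 [154 367] [183 417] (array([0.4215, 0.3181, 0.1234]), np.float64(0.05129699936389687))
blue 324 [173 365] [194 413]
```

Call:
send_rows(
  targets=[
    {"translation": [2,0,4],"spin": 0,"jaw": 1},
    {"translation": [4,0,8],"spin": 0,"jaw": 1},
    {"translation": [6,0,12],"spin": 0,"jaw": 1},
    {"translation": [7.95,0.5,16],"spin": 0,"jaw": 1},
    {"translation": [7.95,0.5,18],"spin": 0,"jaw": 1},
  ],
)

```text
time: 11.9
tool_pos: [0.6029, 0.1106, 0.146]
tool_rot: [-3.137, -0.001, 1.657]
contact_force: [-0.7, -0.1, 0.6]
opening: 0.0916
grip_force: 0.0
```

Call:
send_rows(
  targets=[
    {"translation": [0,0,2],"spin": 0,"jaw": 1},
    {"translation": [0,0,4],"spin": 0,"jaw": 1},
    {"translation": [0,0,6],"spin": 0,"jaw": 1},
    {"translation": [0,0,8],"spin": 0,"jaw": 1},
    {"translation": [0,0,9.1],"spin": 0,"jaw": 1},
  ],
)

```text
time: 12.4
tool_pos: [0.604, 0.1083, 0.0571]
tool_rot: [-3.139, -0.0, 1.655]
contact_force: [0.7, -0.6, -0.8]
opening: 0.0917
grip_force: 0.0
```

Call:
send_rows(
  targets=[
    {"translation": [0,0,0],"spin": 0,"jaw": 1},
    {"translation": [0,0,0],"spin": 0,"jaw": 1},
    {"translation": [0,0,0],"spin": 0,"jaw": 1},
    {"translation": [0,0,0],"spin": 0,"jaw": 1},
    {"translation": [0,0,0],"spin": 0,"jaw": 1},
  ],
)

```text
time: 12.9
tool_pos: [0.6052, 0.1081, 0.0595]
tool_rot: [3.14, 0.0, 1.655]
contact_force: [0.7, -0.1, -0.3]
opening: 0.0919
grip_force: 0.0
```

Call:
send_rows(
  targets=[
    {"translation": [0,0,0],"spin": 0,"jaw": 0.7},
    {"translation": [0,0,0],"spin": 0,"jaw": 0.5},
    {"translation": [0,0,0],"spin": 0,"jaw": 0.4},
    {"translation": [0,0,0],"spin": 0,"jaw": 0.4},
    {"translation": [0,0,0],"spin": 0,"jaw": 0.4},
  ],
  force=25,
)

```text
time: 13.4
tool_pos: [0.6049, 0.1081, 0.0587]
tool_rot: [3.141, 0.0, 1.655]
contact_force: [1.7, 1.0, 0.8]
opening: 0.0566
grip_force: 0.4
```

Call:
send_rows(
  targets=[
    {"translation": [0,0,0],"spin": 0,"jaw": 0.4},
    {"translation": [0,0,0],"spin": 0,"jaw": 0.4},
    {"translation": [0,0,0],"spin": 0,"jaw": 0.4},
    {"translation": [0,0,0],"spin": 0,"jaw": 0.4},
    {"translation": [0,0,0],"spin": 0,"jaw": 0.4},
  ],
)

```text
time: 13.9
tool_pos: [0.6049, 0.1081, 0.0587]
tool_rot: [3.141, 0.0, 1.655]
contact_force: [0.6, -1.3, -1.0]
opening: 0.056
grip_force: 24.9
```

Call:
send_rows(
  targets=[
    {"translation": [0,0,-1],"spin": 0,"jaw": 0.4},
    {"translation": [0,0,-3.5],"spin": 0,"jaw": 0.4},
    {"translation": [0,0,-7],"spin": 0,"jaw": 0.4},
    {"translation": [0,0,-11],"spin": 0,"jaw": 0.4},
    {"translation": [0,0,-14],"spin": 0,"jaw": 0.4},
  ],
)

```text
time: 14.4
tool_pos: [0.6051, 0.1082, 0.2019]
tool_rot: [3.139, 0.0, 1.655]
contact_force: [1.1, 0.3, -1.3]
opening: 0.0561
grip_force: 24.9
```

Call:
send_rows(
  targets=[
    {"translation": [0,0,-1],"spin": 0,"jaw": 0.4},
    {"translation": [0,0,-1],"spin": 0,"jaw": 0.4},
    {"translation": [0,0,-1],"spin": 0,"jaw": 0.4},
    {"translation": [0,0,-1],"spin": 0,"jaw": 0.4},
    {"translation": [0,0,-1],"spin": 0,"jaw": 0.4},
  ],
)

```text
time: 14.9
tool_pos: [0.6042, 0.1081, 0.207]
tool_rot: [-3.138, -0.0, 1.655]
contact_force: [0.2, 0.1, -2.0]
opening: 0.0559
grip_force: 24.9
```

Call:
send_rows(
  targets=[
    {"translation": [1.2,-0.9,0],"spin": 0,"jaw": 0.4},
    {"translation": [3.4,-2.5,0],"spin": 0,"jaw": 0.4},
    {"translation": [6.2,-4.6,0],"spin": 0,"jaw": 0.4},
    {"translation": [9,-6.7,0],"spin": 0,"jaw": 0.4},
    {"translation": [12,-9,0],"spin": 0,"jaw": 0.4},
  ],
)

```text
time: 15.4
tool_pos: [0.5033, 0.2215, 0.2083]
tool_rot: [-3.141, -0.0, 1.654]
contact_force: [-0.3, 0.7, -2.1]
opening: 0.0559
grip_force: 24.9
```

Call:
send_rows(
  targets=[
    {"translation": [2.8,-2.1,0],"spin": -0.5,"jaw": 0.4},
    {"translation": [5.6,-4.1,0],"spin": -1,"jaw": 0.4},
    {"translation": [8,-5.9,0],"spin": -1.7,"jaw": 0.4},
    {"translation": [9.6,-7,0],"spin": -2.3,"jaw": 0.4},
    {"translation": [10.4,-7.4,0],"spin": -2.3,"jaw": 0.4},
  ],
)

```text
time: 15.9
tool_pos: [0.4204, 0.3192, 0.2086]
tool_rot: [-3.141, -0.0, 1.697]
contact_force: [0.0, 0.1, -2.0]
opening: 0.0559
grip_force: 24.9
```

Call:
send_rows(
  targets=[
    {"translation": [0,0,1],"spin": 0,"jaw": 0.4},
    {"translation": [0,0,2.5],"spin": 0,"jaw": 0.4},
    {"translation": [0,0,4],"spin": 0,"jaw": 0.4},
    {"translation": [0,0,5],"spin": 0,"jaw": 0.4},
    {"translation": [0,0,6],"spin": 0,"jaw": 0.4},
  ],
)

```text
time: 16.4
tool_pos: [0.423, 0.3169, 0.1476]
tool_rot: [-3.141, 0.0, 1.694]
contact_force: [0.4, 0.2, -1.8]
opening: 0.0558
grip_force: 24.9
```

Call:
send_rows(
  targets=[
    {"translation": [0,0,0],"spin": 0,"jaw": 0.4},
    {"translation": [0,0,0],"spin": 0,"jaw": 0.4},
    {"translation": [0,0,0],"spin": 0,"jaw": 0.4},
    {"translation": [0,0,0],"spin": 0,"jaw": 0.4},
    {"translation": [0,0,0],"spin": 0,"jaw": 0.4},
  ],
)

```text
time: 16.9
tool_pos: [0.4229, 0.3177, 0.1492]
tool_rot: [3.141, -0.0, 1.695]
contact_force: [-0.6, -0.6, -1.7]
opening: 0.0559
grip_force: 24.9
```

Run:
```python
from fit import *
s=monitor.observe(); print(s['tool_pos'],s['tool_rot'],s['contact_force'])
p,d,c,T=cam('scene')
cv2.imwrite('pics/s4.png',cv2.resize(p[100:210,330:450],None,fx=5,fy=5)[...,::-1])
```

```text
[0.4229 0.3177 0.1492] [ 3.1407 -0.0003  1.6948] [-0.6252 -0.5727 -1.7221]
```

View pics/s4.png

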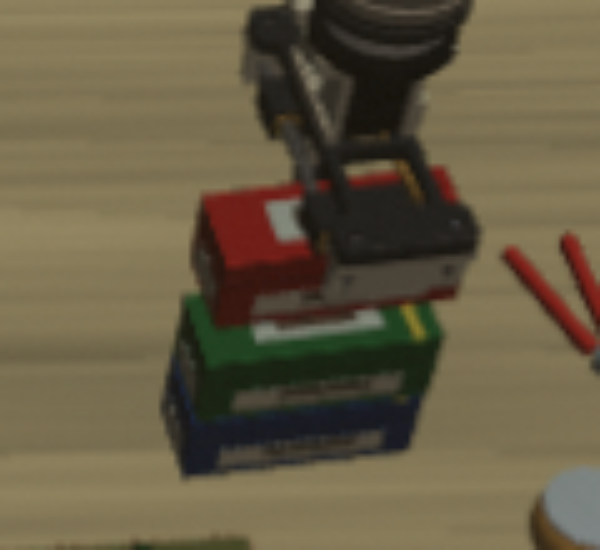

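The red box is held above a square green-on-blue stack. Its front bottom corners are near crop (217,326) and (458,296), above green's at (200,420) and (427,385). I'll lower it now.

Call:
send_rows(
  targets=[
    {"translation": [0,0,1],"spin": 0,"jaw": 0.4},
    {"translation": [0,0,1.8],"spin": 0,"jaw": 0.4},
    {"translation": [0,0,2.4],"spin": 0,"jaw": 0.4},
    {"translation": [0,0,2.7],"spin": 0,"jaw": 0.4},
    {"translation": [0,0,2.8],"spin": 0,"jaw": 0.4},
  ],
)

```text
time: 17.45
tool_pos: [0.4225, 0.3175, 0.1201]
tool_rot: [-3.141, 0.0, 1.695]
contact_force: [0.4, 0.1, -1.2]
opening: 0.0558
grip_force: 24.9
```

Call:
send_rows(
  targets=[
    {"translation": [0,0,0.05],"spin": 0,"jaw": 0.4},
    {"translation": [0,0,0.1],"spin": 0,"jaw": 0.4},
    {"translation": [0,0,0.15],"spin": 0,"jaw": 0.4},
    {"translation": [0,0,0.15],"spin": 0,"jaw": 0.4},
    {"translation": [0,0,0.15],"spin": 0,"jaw": 0.4},
  ],
)

```text
time: 17.95
tool_pos: [0.4227, 0.3177, 0.1193]
tool_rot: [3.141, -0.0, 1.695]
contact_force: [-0.0, -0.2, -2.2]
opening: 0.0555
grip_force: 24.9
```

Call:
send_rows(
  targets=[
    {"translation": [0,0,0.05],"spin": 0,"jaw": 0.4},
    {"translation": [0,0,0.1],"spin": 0,"jaw": 0.4},
    {"translation": [0,0,0.1],"spin": 0,"jaw": 0.4},
    {"translation": [0,0,0.1],"spin": 0,"jaw": 0.4},
    {"translation": [0,0,0.1],"spin": 0,"jaw": 0.4},
  ],
)

```text
time: 18.45
tool_pos: [0.4228, 0.3177, 0.1187]
tool_rot: [3.141, -0.0, 1.695]
contact_force: [-2.1, -0.2, 5.5]
opening: 0.056
grip_force: 24.9
```

Call:
send_rows(
  targets=[
    {"translation": [0,0,0],"spin": 0,"jaw": 0.7},
    {"translation": [0,0,0],"spin": 0,"jaw": 0.8},
    {"translation": [0,0,0],"spin": 0,"jaw": 1},
    {"translation": [0,0,0],"spin": 0,"jaw": 1},
    {"translation": [0,0,0],"spin": 0,"jaw": 1},
  ],
)

```text
time: 18.95
tool_pos: [0.4227, 0.3176, 0.1181]
tool_rot: [3.142, 0.0, 1.695]
contact_force: [-0.8, 0.2, 1.0]
opening: 0.09
grip_force: 0.0
```

Call:
send_rows(
  targets=[
    {"translation": [0,0,0],"spin": 0,"jaw": 1},
    {"translation": [0,0,-1.5],"spin": 0,"jaw": 1},
    {"translation": [0,0,-4.5],"spin": 0,"jaw": 1},
    {"translation": [0,0,-8],"spin": 0,"jaw": 1},
    {"translation": [0,0,-11],"spin": 0,"jaw": 1},
  ],
)

```text
time: 19.45
tool_pos: [0.4227, 0.3176, 0.2298]
tool_rot: [3.141, -0.0, 1.695]
contact_force: [0.1, 0.8, 0.4]
opening: 0.092
grip_force: 0.0
```

Run:
```python
from fit import *
HUE['blue']=[(95,130)]; HUE['green']=[(45,90)]
s=monitor.observe(); print(s['tool_pos'])
p,m,r=scene_fit('red',.104,(.4225,.318,.12),None,34,60,12,5); print('red',m.sum(),np.argwhere(m).min(0),np.argwhere(m).max(0),r)
np.savez('s5.npz',p=p)
```

```text
[0.4227 0.3176 0.2298]
red 1033 [141 369] [171 421] (array([0.4206, 0.3184, 0.1347]), np.float64(0.04254906105281164))
```

Call:
send_rows(
  targets=[
    {"translation": [-2,-0.2,-0.5],"spin": 0,"jaw": 1},
    {"translation": [-5.5,-0.5,-1],"spin": 0,"jaw": 1},
    {"translation": [-9.5,-0.8,-1.5],"spin": 0,"jaw": 1},
    {"translation": [-13.5,-1.2,-2],"spin": 0,"jaw": 1},
    {"translation": [-17.5,-1.5,-2.7],"spin": 0,"jaw": 1},
  ],
)

```text
time: 20.0
tool_pos: [0.429, 0.1407, 0.2552]
tool_rot: [-3.141, 0.0, 1.695]
contact_force: [1.0, 0.0, 0.2]
opening: 0.0918
grip_force: 0.0
```

Call:
send_rows(
  targets=[
    {"translation": [-3.8,-0.3,-0.5],"spin": 0,"jaw": 1},
    {"translation": [-7.6,-0.6,-1],"spin": 0,"jaw": 1},
    {"translation": [-11.4,-0.9,-1.5],"spin": 0,"jaw": 1},
    {"translation": [-15.2,-1.2,-2],"spin": 0,"jaw": 1},
    {"translation": [-19,-1.6,-2.7],"spin": 0,"jaw": 1},
  ],
)

```text
time: 20.5
tool_pos: [0.4367, -0.0499, 0.2823]
tool_rot: [3.141, -0.0, 1.695]
contact_force: [0.5, -0.2, -1.0]
opening: 0.0917
grip_force: 0.0
```

Call:
send_rows(
  targets=[
    {"translation": [-3.8,-0.3,-0.5],"spin": 0,"jaw": 1},
    {"translation": [-7.6,-0.6,-1],"spin": 0,"jaw": 1},
    {"translation": [-11.4,-0.9,-1.5],"spin": 0,"jaw": 1},
    {"translation": [-15.2,-1.2,-2],"spin": 0,"jaw": 1},
    {"translation": [-19,-1.6,-2.7],"spin": 0,"jaw": 1},
  ],
)

```text
time: 21.0
tool_pos: [0.4444, -0.2404, 0.3091]
tool_rot: [-3.141, -0.0, 1.695]
contact_force: [1.0, 0.7, -0.2]
opening: 0.0915
grip_force: 0.0
```

Call:
send_rows(
  targets=[
    {"translation": [-3.8,-0.3,-0.5],"spin": 2,"jaw": 1},
    {"translation": [-7.6,-0.6,-1],"spin": 4,"jaw": 1},
    {"translation": [-11.4,-0.9,-1.5],"spin": 6,"jaw": 1},
    {"translation": [-14.5,-1.2,-2],"spin": 7.1,"jaw": 1},
    {"translation": [-16.1,-1.5,-2.7],"spin": 7.1,"jaw": 1},
  ],
)

```text
time: 21.5
tool_pos: [0.4491, -0.403, 0.3351]
tool_rot: [-3.141, -0.001, 1.568]
contact_force: [0.2, 0.9, 1.1]
opening: 0.0916
grip_force: 0.0
```

Call:
send_rows(
  targets=[
    {"translation": [0,0,0],"spin": 0,"jaw": 1},
    {"translation": [0,0,0],"spin": 0,"jaw": 1},
    {"translation": [0,0,0],"spin": 0,"jaw": 1},
    {"translation": [0,0,0],"spin": 0,"jaw": 1},
    {"translation": [0,0,0],"spin": 0,"jaw": 1},
  ],
)

```text
time: 22.0
tool_pos: [0.4498, -0.3997, 0.3364]
tool_rot: [3.141, 0.0, 1.572]
contact_force: [0.0, -0.3, 0.3]
opening: 0.0915
grip_force: 0.0
```

Run:
```python
from fit import *
s=monitor.observe(); print(s['tool_pos'],s['tool_rot'],s['time'])
p,d,c,T=cam('wrist'); cv2.imwrite('pics/w5.png',p[...,::-1]); np.savez('w5.npz',p=p,d=d,T=T)
print(proj([[.4555,-.32,.1]],c,T)[0])
```

```text
[ 0.4498 -0.3997  0.3364] [3.1414 0.     1.5718] 22.0
[283.5114 101.014 ]
```

View pics/w5.png

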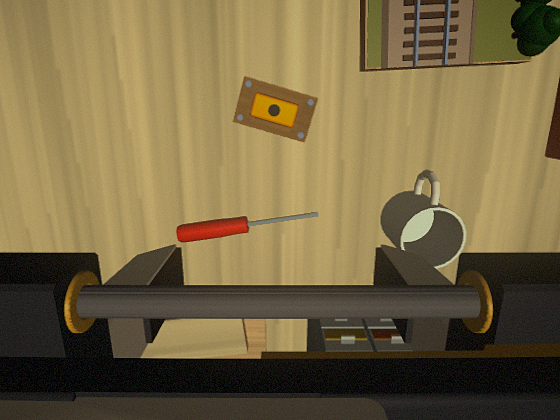

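The tester's orange top is at about (274,110) in the dock, whose foot corners are near (246,77), (318,97), (306,141) and (234,121). It is turned roughly −15°.

Run:
```python
from fit import *
f=np.load('w5.npz'); p,T=f['p'],f['T']; c=get_calibration('wrist')
h=cv2.cvtColor(p,cv2.COLOR_RGB2HSV); print(h[104,262],h[110,240])
m=(h[...,0]>12)&(h[...,0]<30)&(h[...,1]>200)&(h[...,2]>140); m[:85]=0;m[135:]=0;m[:,:245]=0;m[:,305:]=0
v,u=np.nonzero(m); print(m.sum(),u.min(),u.max(),v.min(),v.max())
bx=cv2.boxPoints(cv2.minAreaRect(np.stack([u,v],1).astype(np.float32)))
W=np.array([ray(q,.119,c,T) for q in bx])[:,:2]; print(W,W.mean(0),[np.hypot(*(W[i]-W[i-1])) for i in range(4)])
F=np.array([ray(q,.0,c,T) for q in((246,77),(318,97),(306,141),(234,121))]);
e=F[1]-F[0]; print('foot yaw',np.arctan2(e[1],e[0]),np.hypot(*e[:2]))
for i in range(4): print(np.arctan2(*(W[i]-W[i-1])[::-1]))
print(fit([hull(m)],[(c,T)],(.046,.024,.001),.118,(.4555,-.32,-.26)))
d=f['d']; print('top depth z', (T[:3,3]+T[:3,:3]@np.array([0,0,-1]))[2])
```

```text
[ 21 255 195] [ 17 169 119]
922 251 297 93 126
[[ 0.4206 -0.3335]
 [ 0.4276 -0.3119]
 [ 0.4704 -0.324 ]
 [ 0.4641 -0.346 ]] [ 0.4457 -0.3288] [np.float64(0.045240832505347335), np.float64(0.022734977841433513), np.float64(0.04454425829005334), np.float64(0.02291703350381949)]
foot yaw -0.25823442479459874 0.09733044175544601
2.8621955807370476
1.2578061019629583
-0.27502419671587686
-1.8530993568144605
(array([ 0.4458, -0.3289, -0.2802]), np.float64(0.024975500991086252))
top depth z -0.46938393088064617
```

Call:
send_rows(
  targets=[
    {"translation": [2.4,-0.15,2],"spin": 5,"jaw": 1},
    {"translation": [4.8,-0.3,5.5],"spin": 10,"jaw": 1},
    {"translation": [7.1,-0.4,9],"spin": 15.6,"jaw": 1},
    {"translation": [7.1,-0.4,13],"spin": 15.6,"jaw": 1},
    {"translation": [7.1,-0.4,15],"spin": 15.6,"jaw": 1},
  ],
)

```text
time: 22.55
tool_pos: [0.4447, -0.3274, 0.1835]
tool_rot: [-3.138, -0.002, 1.3]
contact_force: [-0.3, 0.7, 0.4]
opening: 0.092
grip_force: 0.0
```

Call:
send_rows(
  targets=[
    {"translation": [0,0,0],"spin": 0,"jaw": 0.75},
    {"translation": [0,0,2],"spin": 0,"jaw": 0.75},
    {"translation": [0,0,5],"spin": 0,"jaw": 0.75},
    {"translation": [0,0,8],"spin": 0,"jaw": 0.75},
    {"translation": [0,0,10.9],"spin": 0,"jaw": 0.75},
  ],
)

```text
time: 23.05
tool_pos: [0.4466, -0.3304, 0.078]
tool_rot: [3.139, 0.002, 1.299]
contact_force: [-0.8, 0.4, -0.3]
opening: 0.0685
grip_force: 0.0
```

Call:
send_rows(
  targets=[
    {"translation": [0,0,0],"spin": 0,"jaw": 0.75},
    {"translation": [0,0,0],"spin": 0,"jaw": 0.75},
    {"translation": [0,0,0],"spin": 0,"jaw": 0.75},
    {"translation": [0,0,0],"spin": 0,"jaw": 0.75},
    {"translation": [0,0,0],"spin": 0,"jaw": 0.75},
  ],
)

```text
time: 23.55
tool_pos: [0.4462, -0.33, 0.0785]
tool_rot: [3.14, 0.001, 1.299]
contact_force: [-0.4, -0.4, -0.2]
opening: 0.0688
grip_force: 0.0
```

Call:
send_rows(
  targets=[
    {"translation": [0.1,0,0],"spin": 0,"jaw": 0.6},
    {"translation": [0.1,0,0],"spin": 0,"jaw": 0.5},
    {"translation": [0.1,0,0],"spin": 0,"jaw": 0.35},
    {"translation": [0.1,0,0],"spin": 0,"jaw": 0.35},
    {"translation": [0.1,0,0],"spin": 0,"jaw": 0.35},
  ],
  force=20,
)

```text
time: 24.05
tool_pos: [0.446, -0.3285, 0.0773]
tool_rot: [3.142, -0.0, 1.299]
contact_force: [-1.5, 0.6, 1.6]
opening: 0.0461
grip_force: 20.0
```

Call:
send_rows(
  targets=[
    {"translation": [0,0,0],"spin": 0,"jaw": 0.35},
    {"translation": [0,0,0],"spin": 0,"jaw": 0.35},
    {"translation": [0,0,0],"spin": 0,"jaw": 0.35},
    {"translation": [0,0,0],"spin": 0,"jaw": 0.35},
    {"translation": [0,0,0],"spin": 0,"jaw": 0.35},
  ],
)

```text
time: 24.55
tool_pos: [0.4459, -0.3286, 0.0773]
tool_rot: [3.141, -0.0, 1.298]
contact_force: [-0.9, 0.1, 1.1]
opening: 0.0462
grip_force: 20.0
```

Call:
send_rows(
  targets=[
    {"translation": [0,0,-0.5],"spin": 0,"jaw": 0.35},
    {"translation": [0,0,-1.5],"spin": 0,"jaw": 0.35},
    {"translation": [0,0,-3],"spin": 0,"jaw": 0.35},
    {"translation": [0,0,-4.5],"spin": 0,"jaw": 0.35},
    {"translation": [0,0,-6],"spin": 0,"jaw": 0.35},
  ],
)

```text
time: 25.05
tool_pos: [0.446, -0.3287, 0.1385]
tool_rot: [3.141, 0.0, 1.299]
contact_force: [-0.2, 0.0, -1.3]
opening: 0.0459
grip_force: 20.0
```

Call:
send_rows(
  targets=[
    {"translation": [0,0,-3],"spin": 0,"jaw": 0.35},
    {"translation": [0,0,-6],"spin": 0,"jaw": 0.35},
    {"translation": [0,0,-9],"spin": 0,"jaw": 0.35},
    {"translation": [0,0,-12],"spin": 0,"jaw": 0.35},
    {"translation": [0,0,-14],"spin": 0,"jaw": 0.35},
  ],
)

```text
time: 25.55
tool_pos: [0.4462, -0.3288, 0.2804]
tool_rot: [3.139, 0.002, 1.299]
contact_force: [0.4, -0.6, -1.2]
opening: 0.0459
grip_force: 20.0
```

Call:
send_rows(
  targets=[
    {"translation": [0,0,0],"spin": 0,"jaw": 0.35},
    {"translation": [0,0,0],"spin": 0,"jaw": 0.35},
    {"translation": [0,0,0],"spin": 0,"jaw": 0.35},
    {"translation": [0,0,0],"spin": 0,"jaw": 0.35},
    {"translation": [0,0,0],"spin": 0,"jaw": 0.35},
  ],
)

```text
time: 26.05
tool_pos: [0.4457, -0.3284, 0.2762]
tool_rot: [-3.14, -0.001, 1.298]
contact_force: [0.3, -0.0, -0.8]
opening: 0.0459
grip_force: 20.0
```

Call:
send_rows(
  targets=[
    {"translation": [1.5,1,0],"spin": -2,"jaw": 0.35},
    {"translation": [4,2.6,0],"spin": -5,"jaw": 0.35},
    {"translation": [6.5,4.2,0],"spin": -8,"jaw": 0.35},
    {"translation": [9,5.9,0],"spin": -11,"jaw": 0.35},
    {"translation": [11.5,7.5,0],"spin": -14,"jaw": 0.35},
  ],
)

```text
time: 26.55
tool_pos: [0.5498, -0.2371, 0.2766]
tool_rot: [-3.141, -0.0, 1.545]
contact_force: [1.0, -0.4, -1.2]
opening: 0.0461
grip_force: 20.0
```

Run:
```python
from fit import *
s=monitor.observe(); P,r=s['tool_pos'],s['tool_rot']; print(P,r)
M=R.from_euler('xyz',r).as_matrix(); print((np.array([.616,-.18,.277])-P)@M*100,-np.degrees(1.635-r[2]))
```

```text
[ 0.5498 -0.2371  0.2766] [-3.1409 -0.0004  1.5449]
[ 5.8797  6.4653 -0.0377] -5.163009094002705
```

Call:
send_rows(
  targets=[
    {"translation": [1.8,2,0],"spin": -1,"jaw": 0.35},
    {"translation": [3.6,4,0],"spin": -3,"jaw": 0.35},
    {"translation": [5,5.6,0],"spin": -5.2,"jaw": 0.35},
    {"translation": [5.8,6.5,0],"spin": -5.2,"jaw": 0.35},
    {"translation": [5.8,6.5,0],"spin": -5.2,"jaw": 0.35},
  ],
)

```text
time: 27.05
tool_pos: [0.6163, -0.1808, 0.2763]
tool_rot: [-3.141, -0.001, 1.634]
contact_force: [-0.9, -0.4, -1.6]
opening: 0.0459
grip_force: 20.0
```

Call:
send_rows(
  targets=[
    {"translation": [0,0,0],"spin": 0,"jaw": 0.35},
    {"translation": [0,0,0],"spin": 0,"jaw": 0.35},
    {"translation": [0,0,0],"spin": 0,"jaw": 0.35},
    {"translation": [0,0,0],"spin": 0,"jaw": 0.35},
    {"translation": [0,0,0],"spin": 0,"jaw": 0.35},
  ],
)

```text
time: 27.55
tool_pos: [0.6154, -0.1822, 0.2774]
tool_rot: [3.141, 0.0, 1.633]
contact_force: [-0.8, -0.7, -0.6]
opening: 0.046
grip_force: 20.0
```

Run:
```python
from fit import *
s=monitor.observe(); print(s['tool_pos'],s['tool_rot'],s['time'],s['contact_force'])
p,d,c,T=cam('wrist'); cv2.imwrite('pics/w6.png',p[...,::-1]); np.savez('w6.npz',p=p,d=d,T=T)
print(proj([[.6209,-.0842,.044]],c,T)[0])
h=cv2.cvtColor(p,cv2.COLOR_RGB2HSV)
y=(h[...,0]>22)&(h[...,0]<35)&(h[...,1]>180)&(h[...,2]>100); y[:20]=0;y[200:]=0
n,l,st,ce=cv2.connectedComponentsWithStats(y.astype(np.uint8)); 
for i in range(1,n):
    if st[i,4]>15: print(st[i],ce[i],ray(ce[i],.0355,c,T))
```

```text
[ 0.6154 -0.1822  0.2774] [3.1413 0.0001 1.633 ] 27.55 [-0.8396 -0.7006 -0.5953]
[289.2255  83.0312]
[239  75  18  17 283] [247.3004  83.4276] [ 0.5771 -0.0867  0.0355]
[258  75  11  17 175] [262.8629  82.9943] [ 0.5934 -0.0853  0.0355]
[273  75  30  17 492] [287.4451  82.9207] [ 0.6192 -0.0836  0.0355]
[307  75  11  17 163] [311.8589  82.8282] [ 0.6449 -0.082   0.0355]
[319  76  18  16 273] [327.0952  83.4835] [ 0.661  -0.0816  0.0355]
```

View pics/w6.png

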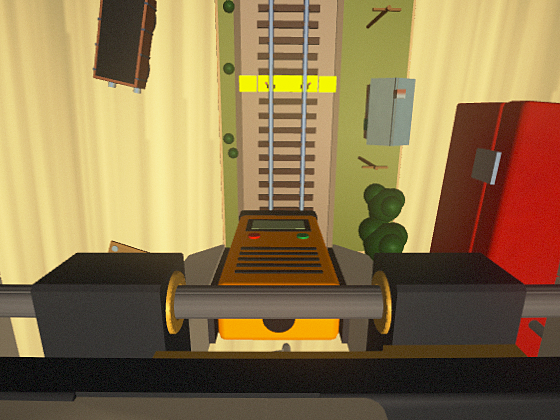

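The yellow mark lies across both rails at about (288,83), and the tester is held straight below it in the picture. The mark's middle comes out at (0.619, −0.084).

Call:
send_rows(
  targets=[
    {"translation": [2,0.2,1],"spin": 0,"jaw": 0.35},
    {"translation": [5,0.5,3],"spin": 0,"jaw": 0.35},
    {"translation": [8,0.8,6],"spin": 0,"jaw": 0.35},
    {"translation": [9.8,1,9],"spin": 0,"jaw": 0.35},
    {"translation": [9.8,1,11],"spin": 0,"jaw": 0.35},
  ],
)

```text
time: 28.1
tool_pos: [0.6187, -0.0804, 0.1653]
tool_rot: [-3.14, -0.002, 1.636]
contact_force: [0.0, -0.2, -1.8]
opening: 0.0459
grip_force: 20.0
```

Call:
send_rows(
  targets=[
    {"translation": [0,0,1.5],"spin": 0,"jaw": 0.35},
    {"translation": [0,0,3],"spin": 0,"jaw": 0.35},
    {"translation": [0,0,4.2],"spin": 0,"jaw": 0.35},
    {"translation": [0,0,4.2],"spin": 0,"jaw": 0.35},
    {"translation": [0,0,4.2],"spin": 0,"jaw": 0.35},
  ],
)

```text
time: 28.6
tool_pos: [0.6197, -0.0835, 0.1256]
tool_rot: [3.141, 0.0, 1.633]
contact_force: [-0.9, 0.8, -0.8]
opening: 0.0458
grip_force: 20.0
```

Run:
```python
from fit import *
s=monitor.observe(); P,r=s['tool_pos'],s['tool_rot']; print(P,r,s['contact_force'])
M=R.from_euler('xyz',r).as_matrix(); print((np.array([.6191,-.0841,.1085])-P)@M*100)
p,d,c,T=cam('wrist'); h=cv2.cvtColor(p,cv2.COLOR_RGB2HSV)
a=cv2.resize(p[120:320,150:410],None,fx=3,fy=3); cv2.imwrite('pics/w7.png',a[...,::-1])
p,d,c,T=cam('side'); q=proj([[.6191,-.0841,.06]],c,T)[0]; print(q)
```

```text
[ 0.6197 -0.0835  0.1256] [3.1412 0.     1.6335] [-0.898   0.8042 -0.8192]
[-0.0556 -0.0639  1.705 ]
[318.2236 229.6755]
```

Call:
send_rows(
  targets=[
    {"translation": [-0.05,-0.05,0.5],"spin": 0,"jaw": 0.35},
    {"translation": [-0.05,-0.05,0.9],"spin": 0,"jaw": 0.35},
    {"translation": [-0.05,-0.05,1.2],"spin": 0,"jaw": 0.35},
    {"translation": [-0.05,-0.05,1.4],"spin": 0,"jaw": 0.35},
    {"translation": [-0.05,-0.05,1.5],"spin": 0,"jaw": 0.35},
  ],
)

```text
time: 29.2
tool_pos: [0.6189, -0.0839, 0.1101]
tool_rot: [-3.141, -0.0, 1.634]
contact_force: [-0.7, 0.2, 0.7]
opening: 0.046
grip_force: 20.0
```

Call:
send_rows(
  targets=[
    {"translation": [0,0,0.1],"spin": 0,"jaw": 0.35},
    {"translation": [0,0,0.2],"spin": 0,"jaw": 0.35},
    {"translation": [0,0,0.2],"spin": 0,"jaw": 0.35},
    {"translation": [0,0,0.2],"spin": 0,"jaw": 0.35},
    {"translation": [0,0,0.2],"spin": 0,"jaw": 0.35},
  ],
)

```text
time: 29.7
tool_pos: [0.6189, -0.0839, 0.1084]
tool_rot: [-3.141, 0.0, 1.634]
contact_force: [-2.3, 0.2, 2.8]
opening: 0.046
grip_force: 20.0
```

Run:
```python
from fit import *
import time
for i in range(4):
    p,d,c,T=cam('scene'); s=monitor.observe(); print(s['time'],s['tool_pos'],s['tool_rot'],s['contact_force'],s['torque'],s['grip_force'])
HUE['blue']=[(95,130)]
a=cv2.resize(p[130:280,220:420],None,fx=4,fy=4); cv2.imwrite('pics/s7.png',a[...,::-1])
```

```text
29.75 [ 0.6189 -0.0839  0.1084] [-3.1415  0.0001  1.6337] [-2.0228  0.1252  2.5331] [-0.0729  0.6198  0.053 ] 19.975292086601257
29.8 [ 0.6189 -0.0839  0.1083] [-3.1415  0.      1.6337] [-3.1807  0.3566  1.7554] [-0.0012  0.5932  0.02  ] 19.97709184885025
29.85 [ 0.619  -0.0839  0.1083] [-3.1415  0.      1.6336] [-1.3665 -0.132   1.9723] [ 0.0059  0.6189 -0.0261] 19.975127577781677
29.9 [ 0.619  -0.0839  0.1083] [-3.1416  0.      1.6337] [-2.9947 -0.2625  1.867 ] [ 0.0147  0.6086 -0.0443] 19.97539848089218
```

```bash
python3 -c "
from cell import job
print(job.hand_in())"
```

```text
the job is handed in; nothing more can be done
None
```

I handed the job in at about 30 s: red stands on green on blue, and the arm is still holding the tester on the yellow mark with about 3.5 N by the wrist reading; no verdict came back.

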